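# Index the sample carousel and load the amber bottle

### The job

Work the carousel's red ratchet lever with full strokes, letting it come back each time, until the empty orange-rimmed place stands at the yellow pointer; then stand the amber dropper bottle from the open worktop on the right upright in that place and let go. Work the lever two more strokes, so that the bottle stops in front of the white reader, and leave the lever at rest. Turn the carousel only by its lever (it cannot go back: do not overshoot), work gently enough not to tip the bottle over, and leave the beaker and the red-capped bottle where they are.

Things in the scene. Friction and masses are not known exactly. Their poses are not given: they have to be found in the camera images.
- carousel: Fixed frame of the carousel: round grey base 260 mm across. Origin on the turning axis of disc and lever, at table height; its x axis is the zero of the angles told here (counter-clockwise seen from above). Aluminium disc above it, 238 mm across, top face 46 mm above the table; ten places 36 degrees apart. A dark pawl block, 54 mm high, stands 139 to 173 mm from the axis at 41 degrees.
- disc (a joint): Disc angle, rad, counter-clockwise from above; 0: empty place at the pointer, 1.257: two places on, at the reader. Turns only so, in steps of 0.628 (a tooth, a place): a spring pawl drops behind each tooth; between teeth it slips part or all of the way back to the last one. Starts 1 to 3 strokes before the pointer: up to 0.2 past -0.63, -1.26 or -1.88; a full stroke ends at the next step.
- lever (a joint): Ratchet lever angle, rad, about the carousel's axis: 0 at rest (grip at 110 degrees), 0.768 at its end stop; strokes go counter-clockwise seen from above. Takes the disc along after 0.05; a tooth is gained at 0.62 to 0.69; a shorter stroke gains none, a full one never two. A spring (about 3 N at the grip) brings it back when let go; a stroke needs about 4 to 8 N.
- lever_grip (a point): Middle of the lever's upright red round grip, 18 mm in diameter, from 28 to 100 mm above the table, 165 mm from the axis; this point is 80 mm above the table. The grip moves with the lever. Below it is a flat steel bar, top 28 mm above the table, with a pawl block (47 mm high) 132 to 152 mm from the axis.
- empty_place (a point): Centre of the empty place, on the disc's top face, 82 mm from the axis: flat, inside an orange rim 43 mm in inner and 49 mm in outer diameter, 8 mm high. Turns with the disc. The nine other places hold fixed glass jars with white caps, 33 mm wide, rising 28 mm over the disc.
- load_mark (a point): The loading pointer's tip, 124 mm from the axis, 48 mm above the table, at 205 degrees. The pointer is yellow, its top 50 mm high, and reaches out to 163 mm from the axis.
- reader_window (a point): The black window of the white reader, 132 mm from the axis, 85 mm above the table, at 277 degrees: two places on from the loading pointer. The reader is a fixed box 44 mm wide, 125 mm high, reaching out to 170 mm from the axis.
- dropper: Amber glass dropper bottle with a black rubber bulb, about 70 g, loose, standing alone on the open worktop to the right of the carousel (another one at the back of the bench belongs to the room); origin at the centre of its underside, z up. Round body 32 mm in diameter up to 65 mm, narrower neck above, 102 mm high in all. Once loaded, hasty strokes (grip over 0.15 m/s) may tip it.
- beaker: Empty clear beaker, 55 mm wide, 70 mm high, loose; origin at the centre of its underside. To be left alone.
- powder_jar: White bottle with a red cap, 70 mm wide, 165 mm high, loose; origin at the centre of its underside. To be left alone.

How it is judged:
By the outcome, as a careful person would: the job done as asked, in the order asked, and still so for the second after the job is handed in, with the robot touching nothing.
It also fails if it takes over 69 s, if anything falls off the work surface, if the arm or the gripper's body presses on something with over 40 N, if the wrist force passes 120 N, or if a joint passes its speed limit or range.

### The arm

A 6-joint arm with a two-finger parallel gripper is mounted at the origin on a cart in front of the work surface, level with it; the furniture and walls round the work are solid. World frame = base frame: x ahead of the robot, y to its left, z up, the work surface at z = 0. Lengths are in m, angles in rad, forces in N, time in s.
With the tool pointing down it reaches from about 0.25 to 0.725 m from the base axis. Payload 4 kg.
Tool frame: the origin (TCP) lies midway between the tips of the shut fingers; the grasp point (between the pads) lies 19 mm behind it (bot.tcp_to_grasp is the distance from the TCP to the grasp point, in m); z points along the fingers, y is the line along which they close (so a half turn about z gives the same grasp; the last joint's range is limited). The gripper opens to 85 mm and grips with 20 to 120 N. Pads are 22 mm wide; open, the fingers measure 114 mm over their backs; the gripper's body (76 mm by 85 mm) begins 54 mm behind the grasp point. The pads swing forward as they close: fully open they stand 13 mm farther back than shut.
Start: joints at [-1.238, 0.241, 0.005, 1.335, 0, 1.571], TCP at [0.163, -0.473, 0.207] pointing down, gripper open.
Joint ranges: [-2.72, 2.72], [-1.05, 1.87], [-1.09, 1.28], [-1.99, 2.15], [-1.42, 1.44], [-3.14, 3.14]. Speed limits (rad/s): [2.79, 2.79, 3.14, 3.14, 3.14, 3.14].

### API

Orientations are given as a unit quaternion [x, y, z, w].
In Python, from cell import bot, vision, workorder gives the robot as it stands (bot), with the cameras (vision) and the job (workorder).
- The arm moves only by the tool hand_motion, called after "Call:" in YAML: its name, and indented under it one key for each argument. Schema: {"type":"object","properties":{"segments":{"type":"array","items":{"type":"number"},"minItems":4,"maxItems":32},"aperture":{"type":"number"},"squeeze":{"type":"number"},"only":{"type":"string"},"quiet":{"type":"boolean"},"lines":{"type":"string"}},"required":["segments"],"additionalProperties":false}. segments is one flat list of numbers that holds 1 to 8 rows one after another, with no inner brackets; each row has 4 numbers: dx, dy, dz in m, then a turn about the tool's z in rad; each row shifts and turns the commanded pose from where the row before left it, along the tool's axes as they then stand; what a row does not reach is not made up. A row lasts 1/12 s, in which the tool goes at most 0.0417 m and 0.125 rad, less where a joint would pass 70% of its speed; a pose out of reach is approached as far as the arm can. aperture is the finger opening in m, set as the call begins (left out keeps the last). The fingers move at their own pace and stop on an object; squeeze is the grip in N (left out, the last holds). Time passes only in rows, so rows that do not move let the fingers close. The tool returns the time, the measured TCP pose, the force, the opening and the grip force at its end. only (a regular expression) keeps the lines of the reply that match it, lines (a string "A,B") keeps lines A to B, and quiet returns only ok. Input that does not fit is refused with a message, and nothing moves.
- bot.get_obs(): the state, without advancing time (a new reading comes with each control period).
- vision.camera(name): name is "side" or "top"; returns a dict with "frame" (480x640x3 uint8, red, green, blue), "mtx" (3x3 intrinsics, pixels), "k1" (the pictures are not rectified: a ray, as slopes to the right and down, at radius r is drawn at 1 + k1 r^2 times it, then the intrinsics apply), "extrinsics" (4x4, takes a point from camera to world coordinates). Camera axes: x right, y down, z forward; pixel columns grow to the right and rows downward; lengths in m; the calibration is good to about 2 mm. A picture is of the moment at which its call begins. There is no depth.
- workorder.hand_in(): hands the job in; it is judged then, once.
The state is a dict: "time_s": time; "joints": joint angles; "qd": joint speeds; "joint_efforts": joint torques, N m; "eef_pos": TCP position; "tcp_rot": TCP orientation; "ft_force": force on the tool from outside, world axes, zero at the start; "ft_torque": the same for the moment, N m; "opening": finger opening in m; "grasp_force": force on a finger pad.
Only numpy, scipy, OpenCV 4.12 (cv2) and the standard library are available. Lean on these libraries where they do the work, as an engineer would, in place of code of your own. Each camera call takes 0.05 s, during which the arm holds its last target. There are 200 camera calls.

## Working session

There is one attempt and no reset: what is moved stays moved. The work goes in short steps, Python scripts to look and compute and a tool call to move; the robot and the scene stay as the last step left them, time stands still between calls to the robot, and variables do not carry over. Pictures are saved under pics/ and viewed, at most 10 in all, crops included, and the job is handed in when it is done.

```bash
ls; mkdir -p pics; python3 - <<'E'
from cell import bot, vision, workorder
import cv2,json
for n in("side","top"):
    c=vision.camera(n); cv2.imwrite(f"pics/{n}0.png",c["frame"][:,:,::-1]); print(n,c["mtx"].tolist(),c["k1"],c["extrinsics"].round(4).tolist())
o=bot.get_obs(); print(o)
E
```

```text
cell.py
pics
side [[568.8086009752504, 0.0, 320.70627785441616], [0.0, 568.8086009752504, 244.0257989474009], [0.0, 0.0, 1.0]] -0.16033692446543354 [[0.9986, 0.0406, -0.0325, 0.6265], [0.0513, -0.6695, 0.741, -0.9793], [0.0083, -0.7417, -0.6707, 1.0488], [0.0, 0.0, 0.0, 1.0]]
top [[439.6033165297019, 0.0, 319.7447578921534], [0.0, 439.6033165297019, 242.23419859858865], [0.0, 0.0, 1.0]] 0.037730818401111636 [[0.0203, -0.9866, 0.1621, 0.3447], [-0.9998, -0.0206, -0.0002, 0.0582], [0.0035, -0.162, -0.9868, 1.3673], [0.0, 0.0, 0.0, 1.0]]
{'time_s': 0.1, 'joints': array([-1.23801502e+00,  2.41338528e-01,  3.83871874e-03,  1.33522754e+00,
        1.90290362e-05,  1.57079464e+00]), 'qd': array([-0.00143138, -0.00061659,  0.00176262,  0.00044008, -0.00093678,
        0.00043031]), 'joint_efforts': array([-1.93020728e-04, -3.73137903e+01,  2.53010166e+01,  1.08308962e-02,
        1.34190429e-05,  2.68126492e-06]), 'eef_pos': array([ 0.16313513, -0.47196698,  0.20579388]), 'tcp_rot': array([ 9.86188386e-01,  1.65624684e-01, -1.50527938e-04, -9.53752969e-04]), 'ft_force': array([ 0.36575811, -0.4021327 , -0.10236901]), 'ft_torque': array([-0.00851133,  0.01164971, -0.015278  ]), 'grasp_force': 0.0, 'opening': 0.08546709607996086}
```

View pics/top0.png

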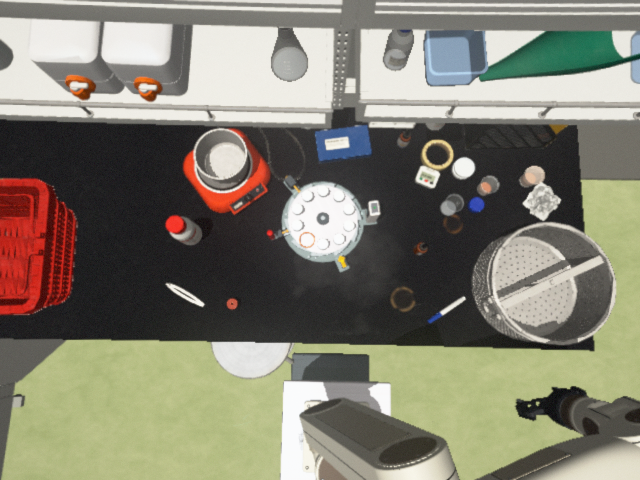

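View pics/side0.png

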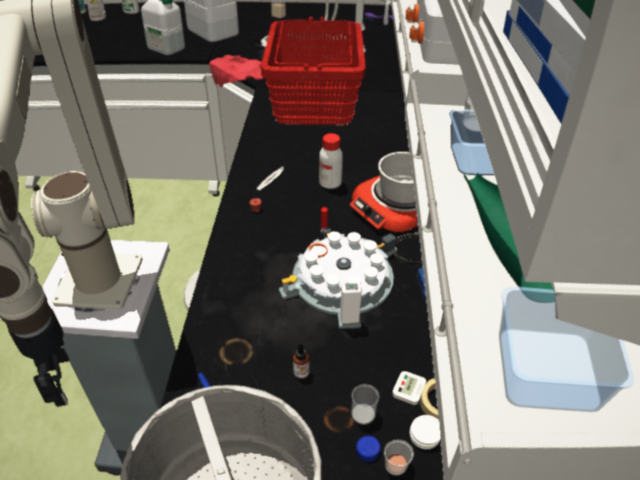

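The top view shows the hub (323,220), orange rim (307,240), pointer (343,262), grip (270,233), reader (374,208), dropper (421,249), beaker (452,205) and red-capped bottle (180,228). In the side view the grip is at (324,217), the dropper at (302,362) and the rim at (318,250).

```bash
cat > h.py <<'E'
import cv2,numpy as np
from cell import bot, vision, workorder
def ray(c,uv):
    x,y=(np.array(uv,float)-c["mtx"][:2,2])/c["mtx"][0,0]
    rd=np.hypot(x,y); r=rd
    for _ in range(20): r=rd/(1+c["k1"]*r*r)
    s=r/rd if rd else 1; E=c["extrinsics"]
    return E[:3,3],E[:3,:3]@np.array([x*s,y*s,1])
def plane(c,uv,z):
    o,d=ray(c,uv); return o+d*(z-o[2])/d[2]
def tri(c1,u1,c2,u2):
    (a,d),(b,e)=ray(c1,u1),ray(c2,u2)
    s=np.linalg.lstsq(np.c_[d,-e],b-a,rcond=None)[0]
    p,q=a+d*s[0],b+e*s[1]; return (p+q)/2,np.linalg.norm(p-q)
def blobs(c,lo,hi,roi,amin=5):
    x0,y0,x1,y1=roi; hsv=cv2.cvtColor(c["frame"],cv2.COLOR_RGB2HSV)[y0:y1,x0:x1]
    m=cv2.inRange(hsv,np.array(lo),np.array(hi))
    n,_,st,ce=cv2.connectedComponentsWithStats(m)
    return [(ce[i].round(1)+[x0,y0],(st[i]+np.array([x0,y0,0,0,0])).tolist()) for i in range(1,n) if st[i][4]>=amin],m
E
python3 - <<'E'
from h import *
T=vision.camera("top");S=vision.camera("side")
for nm,c,R in(("T",T,{"or":(285,225,325,255),"ye":(330,250,355,275),"red":(260,222,285,245),"drop":(405,235,435,262)}),("S",S,{"or":(295,235,335,265),"ye":(275,270,305,300),"red":(312,200,335,240),"drop":(285,340,320,385)})):
    for k,lo,hi in(("or",(3,90,100),(16,255,255)),("ye",(20,130,120),(33,255,255)),("red",(0,150,70),(10,255,255)),("red",(170,150,70),(180,255,255)),("drop",(0,80,25),(18,255,255))):
        print(nm,k,blobs(c,lo,hi,R[k])[0])
print(plane(T,(323,218),.05))
a=np.hstack([cv2.resize(T["frame"][175:280,250:390],None,fx=4,fy=4,interpolation=2)[:, :, ::-1][:420], cv2.resize(T["frame"][228:268,400:440],(240,240),interpolation=2)[:,:,::-1].repeat(1,0) if 0 else np.vstack([cv2.resize(T["frame"][230:270,400:440],(240,240))[:,:,::-1],np.zeros((180,240,3),np.uint8)])])
cv2.imwrite("pics/t1.png",a)
cv2.imwrite("pics/s1.png",cv2.resize(S["frame"][195:395,270:430],None,fx=3,fy=3,interpolation=2)[:,:,::-1])
E
```

```text
T or [(array([305.5, 232.2]), [303, 232, 6, 2, 6]), (array([302.8, 245.5]), [300, 244, 7, 4, 8])]
T ye [(array([342. , 260.7]), [338, 256, 8, 12, 56])]
T red [(array([269.8, 233.2]), [267, 230, 6, 8, 40])]
T red []
T drop [(array([418.8, 248.8]), [413, 242, 15, 12, 89])]
S or [(array([315.7, 245.3]), [308, 243, 19, 8, 54]), (array([321.7, 254.6]), [318, 251, 9, 6, 16])]
S ye [(array([289.1, 279.2]), [282, 275, 15, 9, 85])]
S red [(array([323.7, 216.6]), [321, 206, 7, 22, 130])]
S red []
S drop [(array([300.6, 359.2]), [292, 353, 18, 12, 134]), (array([302.4, 368.9]), [299, 367, 8, 5, 30]), (array([302.2, 377.9]), [298, 377, 9, 3, 11])]
[0.63647383 0.04951285 0.05      ]
```

View pics/t1.png

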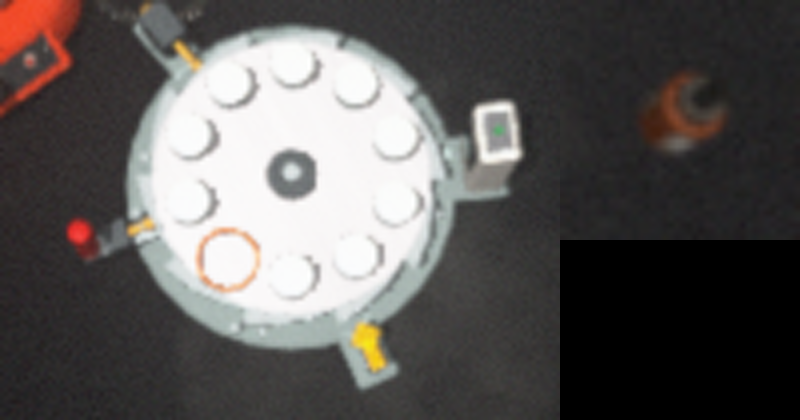

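View pics/s1.png

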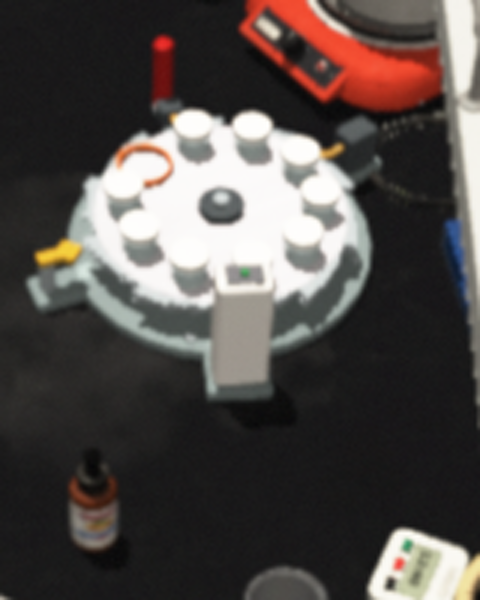

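The top crop gives the rim centre at about (307,240), grip top (269.6,232.6), pointer tip (341.4,256.1), reader top (374,205) and dropper bulb top (424.2,245.3). The side crop gives the rim centre (318,250), grip top (324.3,208.3) and bulb top (301,347.7). The rim is well clear of the pointer.

```bash
python3 - <<'E'
from h import *
from scipy.optimize import least_squares
T=vision.camera("top");S=vision.camera("side")
P={}
for n,a,b in(("hub",(323,218.3),(344,262)),("rim",(306.9,239.8),(317.9,249.8)),("grip",(269.7,232.6),(324.2,208)),("ptr",(341.4,256.2),(297,276)),("bulb",(424.2,245.3),(301,348))):
    P[n],e=tri(T,a,S,b); print(n,P[n].round(4),round(e,4))
# disc outline: white in top
f=cv2.cvtColor(T["frame"],cv2.COLOR_RGB2HSV)
m=cv2.inRange(f[175:270,280:370],np.array((0,0,205)),np.array((180,40,255)))
ct=max(cv2.findContours(m,0,1)[0],key=cv2.contourArea); h=cv2.convexHull(ct)
e=cv2.fitEllipse(h); print("ell",e); c=plane(T,(e[0][0]+280,e[0][1]+175),.046); print("disc",c)
for z,n,uv in((.099,"grip",(269.6,232.4)),(.049,"ptrtip",(341.4,256.2)),(.125,"reader",(374,205)),(.052,"rim",(306.9,239.8)),(.102,"bulb",(424.2,245.3))):
    p=plane(T,uv,z); d=p-c; print(n,p.round(4),np.hypot(*d[:2]).round(4),np.degrees(np.arctan2(d[1],d[0])).round(1))
for z,n,uv in((.1,"grip",(324.2,208)),(.054,"rim",(317.9,249.8)),(.102,"bulb",(301,348))):
    p=plane(S,uv,z); d=p-c; print("S",n,p.round(4),np.hypot(*d[:2]).round(4),np.degrees(np.arctan2(d[1],d[0])).round(1))
E
```

```text
hub [0.6371 0.0502 0.0582] 0.0067
rim [0.5697 0.0976 0.0528] 0.005
grip [0.5801 0.2051 0.1054] 0.0055
ptr [ 0.5226 -0.007   0.059 ] 0.0085
bulb [ 0.5536 -0.2485  0.0905] 0.0039
ell ((41.79157257080078, 44.53371810913086), (72.68951416015625, 75.98210144042969), 84.30438995361328)
disc [0.6324659  0.05310551 0.046     ]
grip [0.5791 0.2055 0.099 ] 0.1615 109.3
ptrtip [ 0.5198 -0.0084  0.049 ] 0.1284 -151.4
reader [ 0.6615 -0.0973  0.125 ] 0.1532 -79.1
rim [0.5674 0.0971 0.052 ] 0.0786 146.0
bulb [ 0.5498 -0.2461  0.102 ] 0.3104 -105.4
S grip [0.5825 0.2131 0.1   ] 0.1676 107.3
S rim [0.5722 0.0972 0.054 ] 0.0747 143.8
S bulb [ 0.5563 -0.2567  0.102 ] 0.319 -103.8
```

```bash
cat > fit.py <<'E'
from h import *
from scipy.optimize import least_squares
def fit(grip,ptr,rd,hub,rim):
    pol=lambda r,a:np.array([r*np.cos(a),r*np.sin(a)])
    def f(q):
        c=q[:2];k=lambda r,d:c+pol(r,q[2]+np.radians(d))
        return np.r_[k(.165,110)-grip,k(.124,205)-ptr,k(.151,277)-rd,c-hub,c+pol(.082,q[3])-rim]
    s=least_squares(f,[.635,.05,0,2.5]); return s.x,s.fun
E
python3 - <<'E'
from fit import *
x,r=fit((.5808,.208),(.5215,-.0077),(.6615,-.0973),(.636,.0505),(.5697,.0974))
print(x.round(4),"yaw",np.degrees(x[2]).round(2),"disc",(x[3]-x[2]-np.radians(205)).round(3)); print((r*1000).round(1))
E
```

```bash
cat >> h.py <<'E'
def go(x,y,z,yaw=None):
    o=bot.get_obs(); from scipy.spatial.transform import Rotation as R
    M=R.from_quat(o["tcp_rot"]).as_matrix(); d=M.T@(np.array([x,y,z])-o["eef_pos"])
    w=np.degrees(np.arctan2(M[1,0],M[0,0])); print("tool d",d.round(4),"yaw",w.round(2),"turn",None if yaw is None else np.radians(w-yaw).round(4),"j6",o["joints"][5].round(2))
E
```

Call:
hand_motion:
  segments: [0.0136,-0.0256,-0.01,0,0.0136,-0.0256,-0.01,0,0.0136,-0.0256,-0.01,0,0.0136,-0.0256,-0.01,0,0.0136,-0.0256,-0.01,0,0.0136,-0.0256,-0.01,0]
  aperture: 0.045
  squeeze: 20

```text
time_s: 0.8
eef_pos: [0.1902, -0.2993, 0.267]
tcp_rot: [0.986, 0.165, 0.0, 0.0]
ft_force: [0.6, -0.7, -0.2]
opening: 0.0449
grasp_force: 0.0
```

```bash
python3 -c "
from h import *
go(.5808,.208,.2,111.1)"
```

```text
tool d [ 0.5347 -0.3522  0.067 ] yaw 19.04 turn -1.6068 j6 1.8
```

Call:
hand_motion:
  segments: [0.0267,-0.0176,0,0,0.0267,-0.0176,0,0,0.0267,-0.0176,0,0,0.0267,-0.0176,0,0,0.0267,-0.0176,0,0,0.0267,-0.0176,0,0,0.0267,-0.0176,0,0,0.0267,-0.0176,0,0]
  quiet: true

```text
ok
```

Call:
hand_motion:
  segments: [0.0267,-0.0176,0,0,0.0267,-0.0176,0,0,0.0267,-0.0176,0,0,0.0267,-0.0176,0,0,0.0267,-0.0176,0,0,0.0267,-0.0176,0,0,0.0267,-0.0176,0,0,0.0267,-0.0176,0,0]
  quiet: true

```text
ok
```

Call:
hand_motion:
  segments: [0.0267,-0.0176,0.015,0,0.0267,-0.0176,0.015,0,0.0267,-0.0176,0.015,0,0.0267,-0.0176,0.015,0,0,0,0,-0.12,0,0,0,-0.12,0,0,0,-0.12,0,0,0,-0.12]
  quiet: true

```text
ok
```

Call:
hand_motion:
  segments: [0,0,0,-0.12,0,0,0,-0.12,0,0,0,-0.12,0,0,0,-0.12,0,0,0,-0.12,0,0,0,-0.12,0,0,0,-0.12,0,0,0,-0.12]

```text
time_s: 3.47
eef_pos: [0.5808, 0.2039, 0.2064]
tcp_rot: [0.628, 0.778, 0.0, -0.001]
ft_force: [0.6, -1.4, -0.2]
opening: 0.0449
grasp_force: 0.0
```

```bash
python3 - <<'E'
from h import *
go(.5808,.208,.13,111.1)
T=vision.camera("top");S=vision.camera("side")
a=np.hstack([cv2.resize(T["frame"][175:275,220:320],(400,400),interpolation=2),cv2.resize(S["frame"][150:250,270:370],(400,400),interpolation=2)])
cv2.imwrite("pics/g1.png",a[:,:,::-1])
E
```

```text
tool d [0.0039 0.0009 0.0764] yaw 102.18 turn -0.1557 j6 1.69
```

View pics/g1.png

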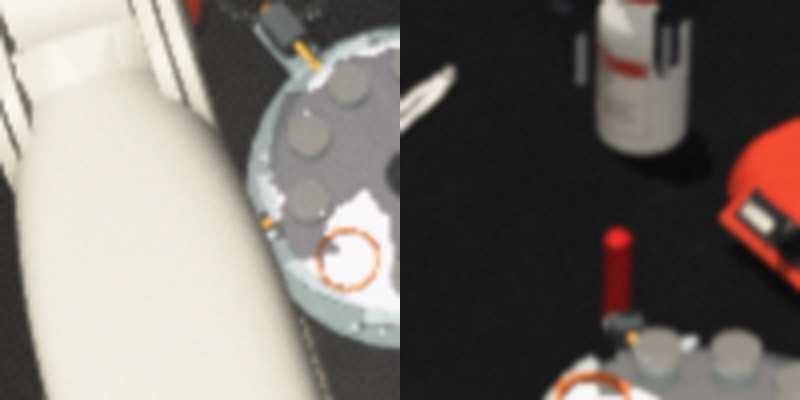

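The side view shows the fingertips at about (315,168) and (336,167), centred over the red grip at (324,208). I'll turn, go lower, and check the alignment in the side view.

Call:
hand_motion:
  segments: [0.004,0.001,0,-0.078,0,0,0,-0.078,0,0,0.02,0,0,0,0.02,0,0,0,0.02,0,0,0,0.015,0,0,0,0,0]

```text
time_s: 4.15
eef_pos: [0.5784, 0.2073, 0.1275]
tcp_rot: [0.569, 0.822, -0.002, -0.003]
ft_force: [-1.2, -0.7, 0.0]
opening: 0.0449
grasp_force: 0.0
```

```bash
python3 - <<'E'
from h import *
go(.5808,.208,.062,111.1)
S=vision.camera("side")
cv2.imwrite("pics/g2.png",cv2.resize(S["frame"][150:250,270:370],(600,600),interpolation=2)[:,:,::-1])
c=S;o=bot.get_obs();E=np.linalg.inv(c["extrinsics"])
def proj(p):
    q=E@np.r_[p,1];x=q[:2]/q[2];x=x*(1+c["k1"]*x@x);return (c["mtx"][:2,:2]@x+c["mtx"][:2,2]).round(1)
print("tcp px",proj(o["eef_pos"]),"tip+",proj(o["eef_pos"]+[.021,.008,0]),"tip-",proj(o["eef_pos"]-[.021,.008,0]))
E
```

```text
tool d [-0.0003  0.003   0.0655] yaw 110.61 turn -0.0085 j6 1.55
tcp px [323.1 200.5] tip+ [331.1 198.9] tip- [314.9 202. ]
```

View pics/g2.png

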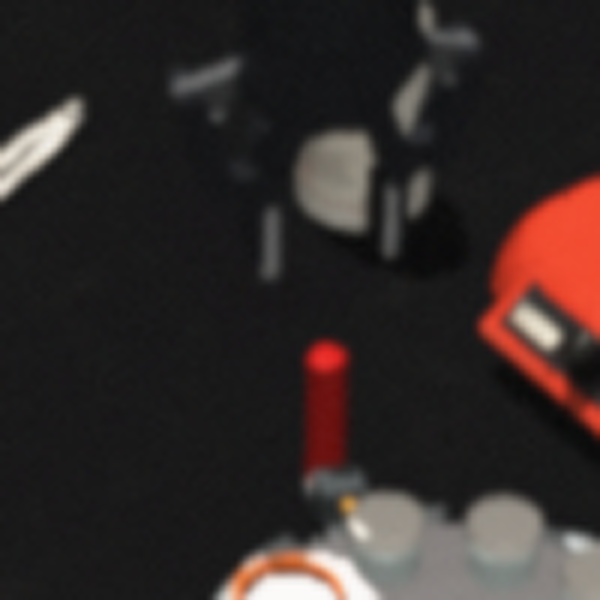

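The fingertips at (315,196) and (335,193) straddle the grip at (324.5,209). I'll lower them around it.

Call:
hand_motion:
  segments: [-0.002,-0.001,0.005,0,0,0,0.012,0,0,0,0.015,0,0,0,0.015,0,0,0,0.015,0,0,0,0,0]

```text
time_s: 4.7
eef_pos: [0.5795, 0.2055, 0.0678]
tcp_rot: [0.568, 0.823, -0.001, -0.002]
ft_force: [-0.8, 0.2, -1.1]
opening: 0.0452
grasp_force: 0.0
```

Call:
hand_motion:
  segments: [0,0,0,0,0,0,0,0,0,0,0,0,0,0,0,0]
  aperture: 0.024
  squeeze: 20

```text
time_s: 5.03
eef_pos: [0.5818, 0.2064, 0.0712]
tcp_rot: [0.568, 0.823, 0.002, -0.0]
ft_force: [-0.3, -0.3, 0.7]
opening: 0.0242
grasp_force: 0.0
```

Call:
hand_motion:
  segments: [0,-0.003,0,-0.024,0,-0.0079,0,-0.048,0,-0.0079,0,-0.048,0,-0.0079,0,-0.048,0,-0.0079,0,-0.048,0,-0.0079,0,-0.048,0,-0.0079,0,-0.048,0,-0.0079,0,-0.048]

```text
time_s: 5.7
eef_pos: [0.5326, 0.1781, 0.0707]
tcp_rot: [0.41, 0.912, 0.003, 0.001]
ft_force: [3.9, 2.0, -2.3]
opening: 0.0241
grasp_force: 2.6
```

```bash
python3 - <<'E'
from h import *
o=bot.get_obs();d=o["eef_pos"][:2]-[.6373,.0509];print(np.hypot(*d),np.degrees(np.arctan2(d[1],d[0]))-1.14-110);go(.6,.2,.07,111)
E
```

```text
0.16478609412110612 18.308112766472675
tool d [-0.0284  0.0649  0.0011] yaw 131.61 turn 0.3598 j6 1.17
```

Call:
hand_motion:
  segments: [0,-0.0079,0,-0.048,0,-0.0079,0,-0.048,0,-0.0079,0,-0.048,0,-0.0079,0,-0.048,0,-0.0079,0,-0.048,0,-0.0079,0,-0.048,0,-0.0079,0,-0.048,0,-0.0079,0,-0.048]

```text
time_s: 6.37
eef_pos: [0.4931, 0.1297, 0.0707]
tcp_rot: [0.228, 0.974, 0.003, 0.002]
ft_force: [4.1, 3.9, -2.3]
opening: 0.0239
grasp_force: 2.6
```

```bash
cat >> h.py <<'E'
def lev():
    o=bot.get_obs();d=o["eef_pos"][:2]-[.6373,.0509];print("r",np.hypot(*d).round(4),"lever rad",(np.arctan2(d[1],d[0])-.0198-np.radians(110)).round(3),o["ft_force"].round(1))
E
python3 -c "
from h import *
lev()"
```

```text
r 0.1643 lever rad 0.702 [ 4.1  3.9 -2.3]
```

Call:
hand_motion:
  segments: [0,-0.006,0,-0.036,0,-0.005,0,-0.03,0,-0.003,0,-0.018,0,0,0,0]

```text
time_s: 6.7
eef_pos: [0.4886, 0.1199, 0.0708]
tcp_rot: [0.187, 0.982, 0.007, 0.002]
ft_force: [7.0, 10.8, -6.3]
opening: 0.0239
grasp_force: 6.4
```

```bash
python3 -c "
from h import *
lev()"
```

```text
r 0.1639 lever rad 0.767 [ 7.  10.8 -6.3]
```

Call:
hand_motion:
  segments: [0,0.005,0,0.048,0,0.0079,0,0.048,0,0.0079,0,0.048,0,0.0079,0,0.048,0,0.0079,0,0.048,0,0.0079,0,0.048,0,0.0079,0,0.048,0,0.0079,0,0.048]
  quiet: true

```text
ok
```

Call:
hand_motion:
  segments: [0,0.0079,0,0.048,0,0.0079,0,0.048,0,0.0079,0,0.048,0,0.0079,0,0.048,0,0.0079,0,0.048,0,0.0079,0,0.048,0,0.0079,0,0.048,0,0.0079,0,0.048]

```text
time_s: 8.03
eef_pos: [0.5681, 0.2044, 0.0704]
tcp_rot: [0.544, 0.839, 0.001, -0.0]
ft_force: [2.8, -0.7, -0.3]
opening: 0.024
grasp_force: 1.0
```

```bash
python3 - <<'E'
from h import *
lev();go(.5794,.2055,.07,111.1)
E
```

```text
r 0.1684 lever rad 0.055 [ 2.8 -0.7 -0.3]
tool d [-0.0036  0.0108  0.0004] yaw 114.14 turn 0.0531 j6 1.49
```

Call:
hand_motion:
  segments: [-0.002,0.006,0,0.03,-0.0015,0.0055,0,0.025,0,0,0,0]

```text
time_s: 8.28
eef_pos: [0.5801, 0.2055, 0.07]
tcp_rot: [0.566, 0.824, 0.001, -0.0]
ft_force: [-0.1, -0.2, -0.5]
opening: 0.0242
grasp_force: 0.0
```

```bash
python3 - <<'E'
from h import *
lev();go(.5794,.2055,.07,111.1)
S=vision.camera("side");T=vision.camera("top")
for c,R in((S,(280,240,335,300)),(T,(290,215,335,270))): print(blobs(c,(4,120,120),(15,255,255),R)[0])
cv2.imwrite("pics/a1.png",np.hstack([cv2.resize(T["frame"][175:275,280:380],(400,400),interpolation=2),cv2.resize(S["frame"][200:300,280:380],(400,400),interpolation=2)])[:,:,::-1])
E
```

```text
r 0.1648 lever rad -0.014 [-0.1 -0.2 -0.5]
tool d [ 0.0003 -0.0006 -0.    ] yaw 111.05 turn -0.0008 j6 1.54
[(array([310. , 255.5]), [303, 252, 19, 12, 46]), (array([319.6, 260.6]), [319, 259, 2, 4, 5])]
[]
```

View pics/a1.png

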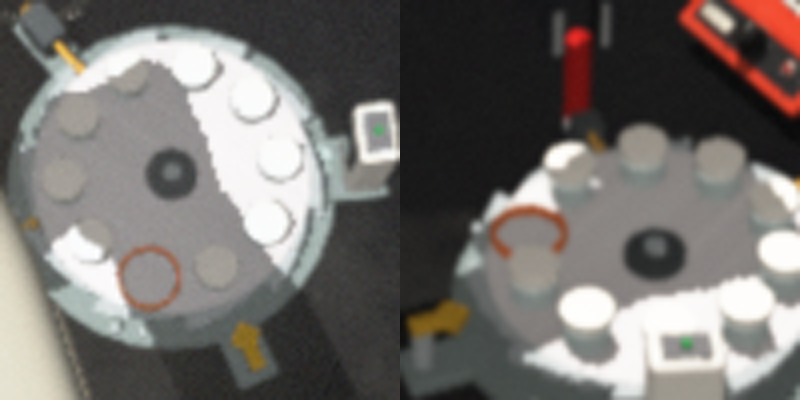

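The rim is now at (317.4,244.4) in the top view, about 36° short of the pointer at (341,257). It has gained one tooth, so one more full stroke is needed.

Call:
hand_motion:
  segments: [0,-0.003,0,-0.024,0,-0.0079,0,-0.048,0,-0.0079,0,-0.048,0,-0.0079,0,-0.048,0,-0.0079,0,-0.048,0,-0.0079,0,-0.048,0,-0.0079,0,-0.048,0,-0.0079,0,-0.048]
  quiet: true

```text
ok
```

Call:
hand_motion:
  segments: [0,-0.0079,0,-0.048,0,-0.0079,0,-0.048,0,-0.0079,0,-0.048,0,-0.0079,0,-0.048,0,-0.0079,0,-0.048,0,-0.0079,0,-0.048,0,-0.0079,0,-0.048,0,-0.0079,0,-0.048]

```text
time_s: 9.72
eef_pos: [0.4912, 0.1281, 0.0703]
tcp_rot: [0.225, 0.974, 0.003, 0.001]
ft_force: [4.8, 3.6, -3.1]
opening: 0.0238
grasp_force: 2.6
```

Call:
hand_motion:
  segments: [0,-0.006,0,-0.036,0,-0.005,0,-0.03,0,-0.003,0,-0.018,0,0,0,0]

```text
time_s: 10.05
eef_pos: [0.4878, 0.1198, 0.0705]
tcp_rot: [0.184, 0.983, 0.008, 0.003]
ft_force: [9.4, 13.7, -9.3]
opening: 0.0242
grasp_force: 8.5
```

```bash
python3 -c "
from h import *
lev()"
```

```text
r 0.1646 lever rad 0.77 [ 9.4 13.7 -9.3]
```

Call:
hand_motion:
  segments: [0,0.005,0,0.048,0,0.0079,0,0.048,0,0.0079,0,0.048,0,0.0079,0,0.048,0,0.0079,0,0.048,0,0.0079,0,0.048,0,0.0079,0,0.048,0,0.0079,0,0.048]
  quiet: true

```text
ok
```

Call:
hand_motion:
  segments: [0,0.0079,0,0.048,0,0.0079,0,0.048,0,0.0079,0,0.048,0,0.0079,0,0.048,0,0.0079,0,0.048,0,0.0079,0,0.048,0,0.0079,0,0.048,0,0.0079,0,0.048]
  quiet: true

```text
ok
```

Call:
hand_motion:
  segments: [-0.002,0.006,0,0.03,-0.0015,0.0055,0,0.025,0,0.0015,0,0,0,0,0,0]

```text
time_s: 11.72
eef_pos: [0.5784, 0.2048, 0.0694]
tcp_rot: [0.564, 0.826, 0.0, -0.001]
ft_force: [0.7, -0.1, -0.3]
opening: 0.024
grasp_force: 0.3
```

Call:
hand_motion:
  segments: [0,0,-0.02,0,0,0,-0.03,0,0,0,-0.03,0,0,0,-0.03,0]
  aperture: 0.045

```text
time_s: 12.05
eef_pos: [0.5775, 0.2043, 0.1803]
tcp_rot: [0.564, 0.826, -0.0, -0.002]
ft_force: [1.2, 0.8, -0.3]
opening: 0.0449
grasp_force: 0.0
```

```bash
python3 - <<'E'
from h import *
lev();go(.552,-.250,.18,116.1)
S=vision.camera("side");T=vision.camera("top")
for c,R in((S,(280,240,335,300)),(T,(300,215,345,270))): print(blobs(c,(3,100,90),(16,255,255),R)[0])
cv2.imwrite("pics/a2.png",np.hstack([cv2.resize(T["frame"][175:275,280:380],(400,400),interpolation=2),cv2.resize(S["frame"][200:300,280:380],(400,400),interpolation=2)])[:,:,::-1])
E
```

```text
r 0.1646 lever rad 0.003 [ 1.2  0.8 -0.3]
tool d [-4.137e-01 -1.895e-01 -1.000e-04] yaw 111.4 turn -0.0821 j6 1.54
[(array([312.3, 271.7]), [304, 265, 19, 15, 108])]
[(array([336.6, 236.4]), [332, 235, 9, 5, 11]), (array([335.8, 249.2]), [334, 248, 5, 3, 6])]
```

View pics/a2.png

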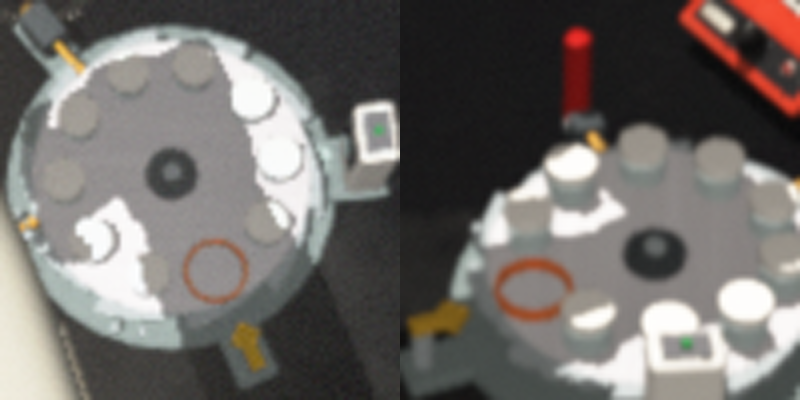

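The rim is now at top (333.6,242.6) and side (313.1,272.3), right at the pointer, and the lever is at rest. Next I'll locate the place and the bottle more precisely.

```bash
python3 - <<'E'
from h import *
S=vision.camera("side");T=vision.camera("top")
print("rim",tri(T,(333.6,242.5),S,(313.1,272.3)),plane(T,(333.6,242.5),.053),plane(S,(313.1,272.3),.053))
print("fit place",[.6373+.082*np.cos(np.radians(206.14)),.0509+.082*np.sin(np.radians(206.14))])
for c,R in((T,(400,230,440,270)),(S,(280,340,320,390))):
    b,m=blobs(c,(0,70,25),(20,255,255),R); print(b)
# base: side view lowest label/shadow
cv2.imwrite("pics/b.png",np.hstack([cv2.resize(T["frame"][230:270,400:440],(400,400),interpolation=0),cv2.resize(S["frame"][345:385,282:322],(400,400),interpolation=0)])[:,:,::-1])
E
```

```text
rim (array([0.56281415, 0.01633861, 0.05152703]), np.float64(0.0039883652382029814)) [0.56059713 0.01597324 0.053     ] [0.56481193 0.01559187 0.053     ]
fit place [np.float64(0.5636869418402144), np.float64(0.01477358766270831)]
[(array([418.8, 248.7]), [413, 242, 15, 13, 100])]
[(array([301. , 361.5]), [292, 353, 18, 19, 188]), (array([301.6, 377.4]), [295, 375, 14, 5, 18])]
```

View pics/b.png

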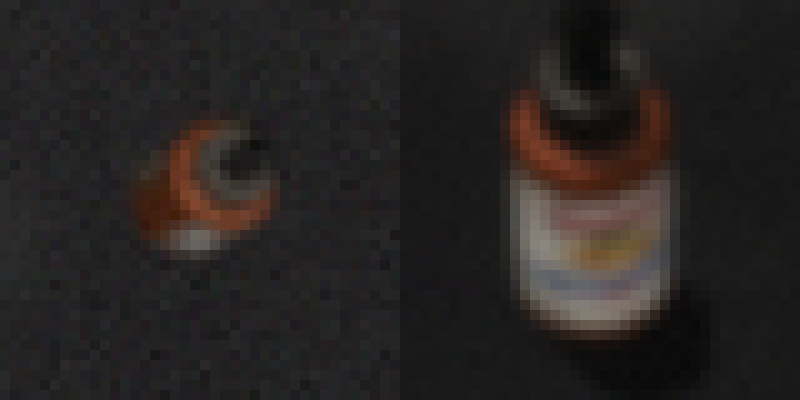

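Call:
hand_motion:
  segments: [-0.0345,-0.0158,0,0,-0.0345,-0.0158,0,0,-0.0345,-0.0158,0,0,-0.0345,-0.0158,0,0,-0.0345,-0.0158,0,0,-0.0345,-0.0158,0,0,-0.0345,-0.0158,0,0,-0.0345,-0.0158,0,0]
  aperture: 0.085

```text
time_s: 12.92
eef_pos: [0.5594, -0.0996, 0.177]
tcp_rot: [0.564, 0.826, -0.0, -0.003]
ft_force: [0.6, 0.6, 0.9]
opening: 0.0852
grasp_force: 0.0
```

In the top view the amber shoulder ring is centred at about (421.8,247.0), and in the side view at about (300.5,358).

```bash
python3 - <<'E'
from h import *
S=vision.camera("side");T=vision.camera("top")
print(tri(T,(421.8,247.),S,(300.5,358)),plane(T,(421.8,247.),.063),plane(S,(300.5,358),.063))
print("base front edge side",plane(S,(300.5,378.2),0.0))
go(.552,-.250,.18,116.1)
E
```

```text
(array([ 0.55287086, -0.2494107 ,  0.05689621]), np.float64(0.002235034004855703)) [ 0.55080687 -0.24820836  0.063     ] [ 0.55439112 -0.25356536  0.063     ]
base front edge side [ 0.55393614 -0.26189387  0.        ]
tool d [-0.1343 -0.0591 -0.0032] yaw 110.93 turn -0.0902 j6 1.02
```

Call:
hand_motion:
  segments: [-0.0336,-0.0148,0,0,-0.0336,-0.0148,0,0,-0.0336,-0.0148,0,0,-0.0336,-0.0148,0,-0.09,0,0,0.025,0,0,0,0.025,0,0,0,0,0]

```text
time_s: 13.6
eef_pos: [0.5505, -0.243, 0.1216]
tcp_rot: [0.526, 0.85, -0.0, -0.007]
ft_force: [-1.4, 1.6, -0.6]
opening: 0.0851
grasp_force: 0.0
```

```bash
python3 -c "
from h import *
go(.552,-.2493,.031,116.1)"
```

```text
tool d [-0.0075 -0.0008  0.0905] yaw 116.46 turn 0.0063 j6 0.69
```

Call:
hand_motion:
  segments: [-0.004,-0.001,0,0,0,0,0.02,0,0,0,0.02,0,0,0,0.02,0,0,0,0.02,0,0,0,0.01,0,0,0,0,0,0,0,0,0]

```text
time_s: 14.27
eef_pos: [0.5567, -0.2483, 0.0395]
tcp_rot: [0.526, 0.851, 0.001, -0.001]
ft_force: [-0.6, -0.6, 1.3]
opening: 0.085
grasp_force: 0.0
```

```bash
python3 -c "
from h import *
go(.552,-.2493,.031,116.1)"
```

```text
tool d [ 0.0012 -0.0047  0.0085] yaw 116.56 turn 0.008 j6 0.69
```

Call:
hand_motion:
  segments: [0,-0.004,0.007,0,0,0,0,0,0,0,0,0]

```text
time_s: 14.52
eef_pos: [0.5527, -0.2506, 0.0324]
tcp_rot: [0.526, 0.85, 0.001, -0.0]
ft_force: [0.2, 0.3, 0.6]
opening: 0.0849
grasp_force: 0.0
```

```bash
python3 -c "
from h import *
go(.552,-.2493,.031,116.1)"
```

```text
tool d [ 0.0015 -0.0001  0.0014] yaw 116.49 turn 0.0069 j6 0.68
```

Call:
hand_motion:
  segments: [0,0,0,0,0,0,0,0,0,0,0,0,0,0,0,0,0,0,0,0,0,0,0,0]
  aperture: 0.025
  squeeze: 25

```text
time_s: 15.02
eef_pos: [0.5533, -0.2505, 0.0322]
tcp_rot: [0.526, 0.85, 0.001, -0.0]
ft_force: [0.5, -0.4, 1.8]
opening: 0.0276
grasp_force: 22.2
```

```bash
python3 -c "
from h import *
go(.552,-.2493,.031,116.1)"
```

```text
tool d [ 0.0017 -0.0006  0.0012] yaw 116.52 turn 0.0073 j6 0.68
```

Call:
hand_motion:
  segments: [0,0,-0.01,0,0,0,-0.02,0,0,0,-0.02,0,0,0,-0.02,0,0,0,0,0,0,0,0,0]

```text
time_s: 15.52
eef_pos: [0.5536, -0.251, 0.1034]
tcp_rot: [0.526, 0.85, 0.001, 0.001]
ft_force: [-0.1, 0.8, -0.3]
opening: 0.0279
grasp_force: 21.5
```

```bash
python3 - <<'E'
from h import *
S=vision.camera("side");T=vision.camera("top")
cv2.imwrite("pics/b2.png",np.hstack([cv2.resize(T["frame"][200:300,380:480],(400,400),interpolation=2),cv2.resize(S["frame"][310:390,260:340],(400,400),interpolation=2)])[:,:,::-1])
go(.5634,.0152,.16,116.1)
c=S;o=bot.get_obs();E=np.linalg.inv(c["extrinsics"])
def proj(p):
    q=E@np.r_[p,1];x=q[:2]/q[2];x=x*(1+c["k1"]*x@x);return (c["mtx"][:2,:2]@x+c["mtx"][:2,2]).round(1)
for z in(-.031,0,.034): print(z,proj(o["eef_pos"]+[0,0,z]))
E
```

```text
tool d [ 0.2326  0.1287 -0.0584] yaw 116.5 turn 0.0071 j6 0.68
-0.031 [299.4 354.7]
0 [299.1 345.7]
0.034 [298.8 335.5]
```

View pics/b2.png

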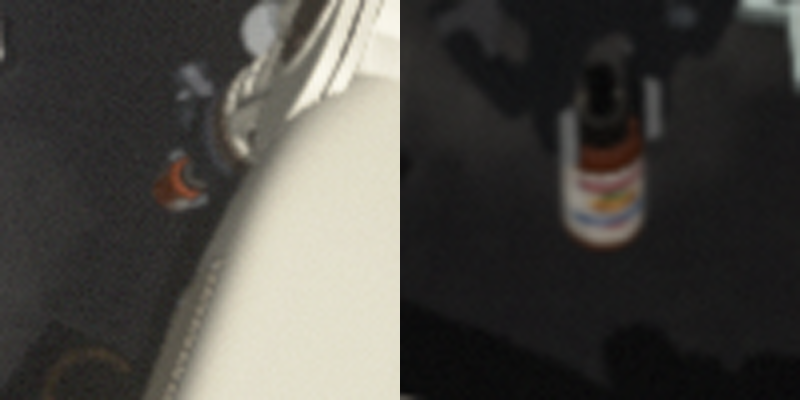

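The bottle is held upright between the pads; in the side view its base front edge is at about (301,359). I'll check where it sits relative to the tool.

```bash
python3 - <<'E'
from h import *
S=vision.camera("side");T=vision.camera("top")
def proj(c,p):
    q=np.linalg.inv(c["extrinsics"])@np.r_[p,1];x=q[:2]/q[2];x=x*(1+c["k1"]*x@x);return (c["mtx"][:2,:2]@x+c["mtx"][:2,2]).round(1)
print("pred unmoved base front",proj(S,[.5539,-.2619,.071]))
for c,R in((S,(285,325,315,370)),(T,(410,230,440,260))): print(blobs(c,(0,70,25),(20,255,255),R)[0])
f=S["frame"].astype(int); print("col",[(r,f[r,301].tolist()) for r in range(352,363)]); print("row",[(x,f[350,x].tolist()) for x in range(289,314)])
for ang in range(0,360,45):
    print("ring T",ang,proj(T,np.array([.553,-.2495,.135])+.016*np.array([np.cos(np.radians(ang)),np.sin(np.radians(ang)),0])),end=' ')
E
```

```text
pred unmoved base front [299.9 358.9]
[(array([301.4, 341. ]), [295, 335, 13, 11, 89]), (array([300.8, 349.1]), [296, 346, 10, 7, 44]), (array([299.1, 358.8]), [293, 357, 14, 4, 28])]
[(array([422.8, 246.4]), [418, 240, 12, 12, 79])]
col [(352, [126, 99, 75]), (353, [112, 105, 100]), (354, [90, 88, 98]), (355, [104, 86, 92]), (356, [128, 108, 104]), (357, [135, 126, 116]), (358, [115, 107, 96]), (359, [72, 56, 47]), (360, [39, 28, 24]), (361, [27, 24, 24]), (362, [24, 24, 25])]
row [(289, [28, 28, 28]), (290, [38, 35, 35]), (291, [66, 65, 62]), (292, [104, 101, 95]), (293, [132, 128, 120]), (294, [141, 137, 129]), (295, [141, 135, 124]), (296, [141, 131, 116]), (297, [136, 120, 96]), (298, [127, 104, 74]), (299, [113, 91, 58]), (300, [101, 84, 48]), (301, [101, 87, 48]), (302, [110, 93, 52]), (303, [114, 91, 52]), (304, [110, 84, 52]), (305, [100, 79, 61]), (306, [84, 78, 74]), (307, [61, 62, 62]), (308, [42, 43, 43]), (309, [32, 32, 33]), (310, [31, 30, 31]), (311, [31, 30, 31]), (312, [29, 29, 28]), (313, [28, 28, 27])]
ring T 0 [428.1 236.9] ring T 45 [424.1 238.4] ring T 90 [422.5 242.3] ring T 135 [424.2 246.3] ring T 180 [428.3 248. ] ring T 225 [432.3 246.4] ring T 270 [433.8 242.5] ring T 315 [432.1 238.6]
```

Call:
hand_motion:
  segments: [0.024,0.016,-0.012,0,0.029,0.016,-0.012,0,0.029,0.016,-0.012,0,0.029,0.016,-0.012,0,0.029,0.016,-0.006,0,0.029,0.016,-0.003,0,0.029,0.016,0,0,0.024,0.012,0,0]

```text
time_s: 16.38
eef_pos: [0.564, 0.0057, 0.1585]
tcp_rot: [0.526, 0.851, 0.001, -0.002]
ft_force: [-0.3, 0.2, -0.6]
opening: 0.0279
grasp_force: 21.5
```

Call:
hand_motion:
  segments: [0,0,0,0,0,0,0,0]

```text
time_s: 16.55
eef_pos: [0.5638, 0.0049, 0.1581]
tcp_rot: [0.525, 0.851, -0.0, -0.002]
ft_force: [-0.2, -0.6, -0.6]
opening: 0.0277
grasp_force: 21.5
```

```bash
python3 -c "
from h import *
go(.564,.014,.09,116.1)"
```

```text
tool d [0.0079 0.0044 0.0681] yaw 116.7 turn 0.0104 j6 1.11
```

Call:
hand_motion:
  segments: [0.008,0.0045,0,0.01,0,0,0.02,0,0,0,0.02,0,0,0,0.015,0,0,0,0.008,0,0,0,0,0,0,0,0,0]

```text
time_s: 17.13
eef_pos: [0.5647, 0.0118, 0.0958]
tcp_rot: [0.531, 0.847, 0.0, -0.001]
ft_force: [-0.7, -0.8, -0.8]
opening: 0.028
grasp_force: 21.6
```

```bash
python3 - <<'E'
from h import *
go(.564,.014,.08,116.1)
S=vision.camera("side");T=vision.camera("top")
def proj(c,p):
    q=np.linalg.inv(c["extrinsics"])@np.r_[p,1];x=q[:2]/q[2];x=x*(1+c["k1"]*x@x);return (c["mtx"][:2,:2]@x+c["mtx"][:2,2]).round(1)
hsv=cv2.cvtColor(S["frame"],cv2.COLOR_RGB2HSV)
for r in range(240,286,2): print(r,' '.join(f"{h:3d}/{s:3d}/{v:3d}" for h,s,v in hsv[r,300:328:1][::2]))
z=bot.get_obs()["eef_pos"][2]-.032
c=np.array([.5648,.0156,z]); print(z,"want front edge px",proj(S,c+[0.0007,-.016,0]),"left",proj(S,c-[.016,0,0]),"right",proj(S,c+[.016,0,0]))
E
```

```text
tool d [0.0022 0.0004 0.0158] yaw 115.86 turn -0.0042 j6 1.14
240 120/ 23/ 34 110/ 25/ 31 120/ 23/ 22 120/ 23/ 22   0/  0/ 23 120/ 24/ 21  30/ 20/ 13  45/ 32/ 16  18/ 26/146  21/ 22/ 81 105/ 23/ 22  60/  9/ 30  15/ 12/ 42  19/ 15/234
242 130/ 33/ 23  90/ 12/ 22 150/ 11/ 23 105/ 22/ 23 120/ 11/ 23 120/ 11/ 24 150/ 21/ 12 135/ 43/ 12  17/ 22/ 80  15/ 19/ 53   0/  0/ 28   0/  0/ 70  23/ 15/ 70  21/ 10/243
244 120/ 11/ 23 120/ 22/ 23 120/ 23/ 22 135/ 22/ 23 105/ 19/ 27  10/ 23/ 33   0/ 20/ 13 150/ 20/ 13  15/ 15/ 70  30/ 13/ 39   0/  0/ 23   0/  3/ 79  20/ 13/ 59  21/ 21/159
246 150/ 11/ 23 120/ 11/ 23 105/ 23/ 22   0/  0/ 33  60/  4/ 70  17/ 36/ 50   0/ 18/ 14  30/ 23/ 11  20/ 26/ 30   0/ 20/ 25 120/ 10/ 26  45/  7/ 78  60/  5/ 50  48/ 10/123
248 150/ 10/ 26 120/ 11/ 24 110/ 33/ 23   0/  0/ 44  30/  3/ 88  15/ 12/ 42  20/ 32/ 24  20/ 36/ 21  15/ 38/ 27   0/ 13/ 19  30/  9/ 27  45/  6/ 79  60/  5/ 56  70/ 14/113
250 120/ 20/ 25 105/ 16/ 31 150
[... 2456 characters left out ...]
/178/156   9/175/156   9/184/150   9/155/143  12/ 49/140  17/ 26/154  18/ 25/153  18/ 25/153
280  75/ 19/105  75/ 12/131  78/  6/199  15/  2/231   9/  8/235   8/ 36/205   8/ 86/148   7/ 88/145   9/ 72/138   9/ 36/134  15/ 19/134  18/ 22/148  19/ 23/155  20/ 25/154
282  75/ 17/147  75/ 19/ 80  75/  8/130  75/  7/155  18/  6/206  10/ 11/214   4/ 12/144   0/ 11/135  11/ 15/134   9/ 13/134  30/  6/130  34/ 14/148  23/ 20/156  19/ 23/158
284  75/ 15/210  77/ 20/112  78/ 15/ 83  75/ 12/ 88  75/  9/110  30/  4/129  10/ 12/132   0/ 11/136   5/ 12/133  13/ 13/134  30/  4/127  69/ 14/131  60/ 10/147  48/  9/146
0.06522615976536923 want front edge px [313.  273.4] left [306.6 268.5] right [319.6 269.1]
```

The bottle's columns, 307.5 to 319.5, and its base front at row 273 match the predicted centred values (306.6 to 319.6, row 273.4). I'll lower it now.

Call:
hand_motion:
  segments: [0,0,0.006,0,0,0,0.005,0,0,0,0.004,0,0,0,0,0,0,0,0,0]

```text
time_s: 17.65
eef_pos: [0.5646, 0.0128, 0.0809]
tcp_rot: [0.53, 0.848, 0.0, -0.001]
ft_force: [-0.5, 0.2, -0.4]
opening: 0.0278
grasp_force: 21.6
```

Call:
hand_motion:
  segments: [0,0,0.002,0,0,0,0,0,0,0,0,0]

```text
time_s: 17.9
eef_pos: [0.565, 0.0128, 0.0793]
tcp_rot: [0.53, 0.848, 0.001, -0.001]
ft_force: [-0.4, -0.3, -0.2]
opening: 0.0282
grasp_force: 21.6
```

Call:
hand_motion:
  segments: [0,0,0.0015,0,0,0,0,0,0,0,0,0]

```text
time_s: 18.15
eef_pos: [0.5654, 0.0127, 0.0782]
tcp_rot: [0.53, 0.848, 0.001, -0.0]
ft_force: [-0.1, -0.9, 2.7]
opening: 0.0275
grasp_force: 22.4
```

Call:
hand_motion:
  segments: [0,0,0.001,0,0,0,0,0,0,0,0,0]

```text
time_s: 18.4
eef_pos: [0.5656, 0.0125, 0.0781]
tcp_rot: [0.53, 0.848, 0.001, 0.0]
ft_force: [-0.7, -0.6, 7.8]
opening: 0.0277
grasp_force: 24.0
```

Contact came at TCP z 0.078, which is the disc's floor and not the rim. I'll release it.

Call:
hand_motion:
  segments: [0,0,-0.001,0,0,0,0,0,0,0,0,0,0,0,0,0,0,0,0,0]
  aperture: 0.06

```text
time_s: 18.82
eef_pos: [0.5647, 0.0128, 0.0774]
tcp_rot: [0.53, 0.848, 0.001, -0.001]
ft_force: [-0.8, 0.3, -0.1]
opening: 0.0598
grasp_force: 0.0
```

Call:
hand_motion:
  segments: [0,0,-0.01,0,0,0,-0.02,0,0,0,-0.03,0,0,0,-0.03,0,0,0,-0.03,0,0,0,0,0]

```text
time_s: 19.32
eef_pos: [0.5689, 0.0126, 0.2055]
tcp_rot: [0.53, 0.848, 0.004, 0.004]
ft_force: [1.3, -0.2, 0.4]
opening: 0.06
grasp_force: 0.0
```

```bash
python3 - <<'E'
from h import *
go(.5785,.2048,.18,111.1)
S=vision.camera("side")
def proj(c,p):
    q=np.linalg.inv(c["extrinsics"])@np.r_[p,1];x=q[:2]/q[2];x=x*(1+c["k1"]*x@x);return (c["mtx"][:2,:2]@x+c["mtx"][:2,2]).round(1)
c=np.array([.5648,.0156,.065+.046])
print("want shoulder",proj(S,c),"bulb",proj(S,c+[0,0,.037]))
hsv=cv2.cvtColor(S["frame"],cv2.COLOR_RGB2HSV)
for r in range(236,284,3): print(r,' '.join(f"{h:3d}/{s:3d}/{v:3d}" for h,s,v in hsv[r,300:328:1][::2]))
E
```

```text
tool d [0.1687 0.0925 0.0261] yaw 115.93 turn 0.0844 j6 1.14
want shoulder [313.1 255.2] bulb [313.1 243.8]
236 165/ 20/ 26   0/  0/ 26   0/  0/ 25 150/ 20/ 25 135/ 20/ 25   0/  0/ 25   0/ 10/ 26 165/ 20/ 25   0/  7/ 36  18/ 23/143  20/ 20/224  18/ 14/235  23/ 13/233  18/ 26/178
239 150/ 10/ 26 135/ 20/ 26 165/ 20/ 26   0/  0/ 25   0/ 10/ 26   0/  0/ 25 165/ 20/ 25 150/  9/ 28  20/ 21/186  23/  4/254  15/  2/254  15/  2/254  15/  2/254  20/  3/254
242 165/ 19/ 27 120/ 10/ 26  30/ 10/ 25  90/ 10/ 26 150/  9/ 27 135/ 20/ 26   0/  6/ 41  60/  5/109  21/ 13/195  21/  7/251  20/  3/254  20/  3/254  20/  3/254  23/  4/253
245 150/ 11/ 24 150/ 10/ 25  30/ 11/ 24 150/ 10/ 26  30/  9/ 28   0/  0/ 58   0/  6/ 45  20/ 11/ 68  18/  8/160  35/  9/173  20/ 17/178  20/ 21/184  20/ 22/177  21/ 16/159
248 120/ 10/ 2
[... 1349 characters left out ...]
  15/  2/251
272  78/  6/227  17/  8/232  10/104/241  11/ 12/241  30/  6/129 112/ 27/104 135/  5/112   5/ 14/109 168/ 13/100 120/ 24/ 96  10/ 31/147  14/ 72/247  20/  6/252  20/  3/253
275  75/  7/208  60/  2/228   9/ 63/221  12/120/241   9/ 99/172  12/ 48/133  16/ 24/136   9/ 36/134   9/ 50/132  11/ 71/130  15/ 40/227  20/  3/254  15/  2/254  15/  2/254
278  71/ 16/128  75/  9/179  53/  5/219   9/ 27/216   8/136/185  11/189/186  10/181/158  10/179/157  10/185/150  10/151/145  20/ 22/232  20/  3/254  30/  2/254  30/  2/254
281  73/ 19/124  78/ 14/ 94  72/  8/165  60/  3/202  20/  3/241   8/  4/249   9/ 16/219   6/ 22/163   8/ 20/138  11/ 15/135  25/ 11/135  21/ 18/180  22/ 12/233  20/ 13/233
```

The side pixels show the bottle upright and centred in the rim: bulb at column 314, body from 307 to 319. Now back to the lever.

Call:
hand_motion:
  segments: [0.028,0.0154,0,0,0.028,0.0154,0,0,0.028,0.0154,0,0,0.028,0.0154,0,0,0.028,0.0154,0,0,0.028,0.0154,0.02,0.084,0,0,0.025,0,0,0,0,0]
  aperture: 0.045

```text
time_s: 20.03
eef_pos: [0.5707, 0.2049, 0.1471]
tcp_rot: [0.564, 0.826, -0.004, -0.004]
ft_force: [-1.0, -0.6, -1.7]
opening: 0.0453
grasp_force: 0.0
```

```bash
python3 -c "
from h import *
go(.5785,.2048,.069,111.1)"
```

```text
tool d [-0.0031  0.008   0.078 ] yaw 111.32 turn 0.0039 j6 1.54
```

Call:
hand_motion:
  segments: [0,0.004,0.015,0,0,0,0,0,0,0,0,0]

```text
time_s: 20.28
eef_pos: [0.5777, 0.2045, 0.1378]
tcp_rot: [0.566, 0.824, -0.0, -0.002]
ft_force: [0.5, -0.1, 0.5]
opening: 0.0451
grasp_force: 0.0
```

```bash
python3 -c "
from h import *
go(.5785,.2048,.069,111.1)"
```

```text
tool d [-0.0001  0.001   0.0688] yaw 111.07 turn -0.0005 j6 1.54
```

Call:
hand_motion:
  segments: [0,0.001,0.01,0,0,0,0.02,0,0,0,0.02,0,0,0,0.0165,0,0,0,0,0]
  quiet: true

```text
ok
```

Call:
hand_motion:
  segments: [0,0,0,0,0,0,0,0,0,0,0,0]
  aperture: 0.024
  squeeze: 20

```text
time_s: 20.95
eef_pos: [0.5806, 0.2063, 0.0735]
tcp_rot: [0.566, 0.825, 0.002, 0.0]
ft_force: [-0.1, 1.1, 0.2]
opening: 0.024
grasp_force: 0.0
```

Call:
hand_motion:
  segments: [0,-0.002,0,-0.012,0,-0.004,0,-0.024,0,-0.005,0,-0.0304,0,-0.006,0,-0.0364,0,-0.006,0,-0.0364,0,-0.006,0,-0.0364,0,-0.006,0,-0.0364,0,-0.006,0,-0.0364]

```text
time_s: 21.62
eef_pos: [0.5453, 0.1882, 0.0733]
tcp_rot: [0.458, 0.889, 0.003, 0.002]
ft_force: [5.1, 1.7, -0.1]
opening: 0.0241
grasp_force: 2.5
```

```bash
python3 -c "
from h import *
lev()"
```

```text
r 0.1653 lever rad 0.221 [ 5.1  1.7 -0.1]
```

Call:
hand_motion:
  segments: [0,-0.006,0,-0.0364,0,-0.006,0,-0.0364,0,-0.006,0,-0.0364,0,-0.006,0,-0.0364,0,-0.006,0,-0.0364,0,-0.006,0,-0.0364,0,-0.006,0,-0.0364,0,-0.006,0,-0.0364]

```text
time_s: 22.28
eef_pos: [0.5103, 0.1562, 0.0732]
tcp_rot: [0.324, 0.946, 0.003, 0.002]
ft_force: [5.1, 2.6, -0.5]
opening: 0.0241
grasp_force: 2.6
```

```bash
python3 -c "
from h import *
lev();go(.4878,.1198,.07,155.1)"
```

```text
r 0.165 lever rad 0.51 [ 5.1  2.6 -0.5]
tool d [-0.0045 -0.0426  0.0029] yaw 142.24 turn -0.2245 j6 0.95
```

Call:
hand_motion:
  segments: [0,-0.006,0,-0.0364,0,-0.006,0,-0.0364,0,-0.006,0,-0.0364,0,-0.006,0,-0.0364,0,-0.006,0,-0.0364,0,-0.006,0,-0.0364,0,-0.005,0,-0.03,0,-0.0035,0,-0.02]

```text
time_s: 22.95
eef_pos: [0.488, 0.1197, 0.0734]
tcp_rot: [0.194, 0.981, 0.005, 0.002]
ft_force: [7.0, 11.3, -3.9]
opening: 0.024
grasp_force: 6.7
```

Call:
hand_motion:
  segments: [0,-0.002,0,-0.01,0,0,0,0]

```text
time_s: 23.12
eef_pos: [0.4881, 0.1197, 0.0735]
tcp_rot: [0.189, 0.982, 0.007, 0.003]
ft_force: [6.9, 12.2, -4.2]
opening: 0.0239
grasp_force: 6.6
```

```bash
python3 -c "
from h import *
lev()"
```

```text
r 0.1643 lever rad 0.77 [ 6.9 12.2 -4.2]
```

Call:
hand_motion:
  segments: [0,0.005,0,0.048,0,0.0079,0,0.048,0,0.0079,0,0.048,0,0.0079,0,0.048,0,0.0079,0,0.048,0,0.0079,0,0.048,0,0.0079,0,0.048,0,0.0079,0,0.048]
  quiet: true

```text
ok
```

Call:
hand_motion:
  segments: [0,0.0079,0,0.048,0,0.0079,0,0.048,0,0.0079,0,0.048,0,0.0079,0,0.048,0,0.0079,0,0.048,0,0.0079,0,0.048,0,0.0079,0,0.048,0,0.0079,0,0.048]
  quiet: true

```text
ok
```

Call:
hand_motion:
  segments: [-0.002,0.006,0,0.03,-0.0015,0.0055,0,0.025,0,0.0015,0,0,0,0,0,0]

```text
time_s: 24.78
eef_pos: [0.5797, 0.2048, 0.0717]
tcp_rot: [0.567, 0.824, 0.0, -0.001]
ft_force: [-0.8, 0.4, 0.1]
opening: 0.0242
grasp_force: 0.0
```

```bash
python3 - <<'E'
from h import *
lev();go(.5785,.2048,.07,111.1)
S=vision.camera("side");T=vision.camera("top")
def proj(c,p):
    q=np.linalg.inv(c["extrinsics"])@np.r_[p,1];x=q[:2]/q[2];x=x*(1+c["k1"]*x@x);return (c["mtx"][:2,:2]@x+c["mtx"][:2,2]).round(1)
for k in(0,1,2):
    a=np.radians(206.14+36*k);p=np.array([.6373+.082*np.cos(a),.0509+.082*np.sin(a),.111]);print(k,"shoulder px T,S",proj(T,p),proj(S,p),"bulb",proj(T,p+[0,0,.03]),proj(S,p+[0,0,.03]))
print("S",blobs(S,(5,110,30),(14,255,140),(300,230,375,300))[0]);print("T",blobs(T,(3,110,30),(16,255,200),(320,215,375,260))[0])
E
```

```text
r 0.1643 lever rad -0.011 [-0.8  0.4  0.1]
tool d [ 0.0005 -0.0011  0.0017] yaw 110.88 turn -0.0039 j6 1.54
0 shoulder px T,S [334.7 238.2] [312.6 255.4] bulb [335.1 236.4] [312.6 246.2]
1 shoulder px T,S [347.4 226.6] [326.6 266.6] bulb [348.1 224.5] [326.8 257.4]
2 shoulder px T,S [350.5 209.9] [347.7 270.1] bulb [351.3 207.4] [348.3 260.9]
S [(array([327.9, 270.8]), [322, 267, 13, 8, 71]), (array([319. , 279.1]), [317, 277, 5, 5, 11]), (array([334., 287.]), [332, 285, 4, 6, 9])]
T [(array([346.5, 230. ]), [342, 225, 12, 9, 42])]
```

The bottle has gone exactly one place on and stands upright: shoulder at side (328,269), top (346.5,229). Now the last stroke.

Call:
hand_motion:
  segments: [0,-0.002,0,-0.012,0,-0.004,0,-0.024,0,-0.005,0,-0.0304,0,-0.006,0,-0.0364,0,-0.006,0,-0.0364,0,-0.006,0,-0.0364,0,-0.006,0,-0.0364,0,-0.006,0,-0.0364]
  quiet: true

```text
ok
```

Call:
hand_motion:
  segments: [0,-0.006,0,-0.0364,0,-0.006,0,-0.0364,0,-0.006,0,-0.0364,0,-0.006,0,-0.0364,0,-0.006,0,-0.0364,0,-0.006,0,-0.0364,0,-0.006,0,-0.0364,0,-0.006,0,-0.0364]

```text
time_s: 26.22
eef_pos: [0.5095, 0.1548, 0.0722]
tcp_rot: [0.326, 0.945, 0.002, 0.001]
ft_force: [6.1, 2.3, -3.0]
opening: 0.0241
grasp_force: 2.5
```

Call:
hand_motion:
  segments: [0,-0.006,0,-0.0364,0,-0.006,0,-0.0364,0,-0.006,0,-0.0364,0,-0.006,0,-0.0364,0,-0.006,0,-0.0364,0,-0.006,0,-0.0364,0,-0.005,0,-0.03,0,-0.0035,0,-0.02]

```text
time_s: 26.88
eef_pos: [0.4878, 0.1196, 0.0726]
tcp_rot: [0.196, 0.98, 0.006, 0.002]
ft_force: [10.6, 14.0, -8.4]
opening: 0.024
grasp_force: 8.2
```

Call:
hand_motion:
  segments: [0,-0.002,0,-0.01,0,0,0,0]

```text
time_s: 27.05
eef_pos: [0.488, 0.1195, 0.0726]
tcp_rot: [0.191, 0.981, 0.007, 0.002]
ft_force: [9.6, 14.8, -7.9]
opening: 0.0238
grasp_force: 8.0
```

```bash
python3 -c "
from h import *
lev()"
```

```text
r 0.1644 lever rad 0.771 [ 9.6 14.8 -7.9]
```

Call:
hand_motion:
  segments: [0,0.005,0,0.048,0,0.0079,0,0.048,0,0.0079,0,0.048,0,0.0079,0,0.048,0,0.0079,0,0.048,0,0.0079,0,0.048,0,0.0079,0,0.048,0,0.0079,0,0.048]
  quiet: true

```text
ok
```

Call:
hand_motion:
  segments: [0,0.0079,0,0.048,0,0.0079,0,0.048,0,0.0079,0,0.048,0,0.0079,0,0.048,0,0.0079,0,0.048,0,0.0079,0,0.048,0,0.0079,0,0.048,0,0.0079,0,0.048]
  quiet: true

```text
ok
```

Call:
hand_motion:
  segments: [-0.002,0.006,0,0.03,-0.0015,0.0055,0,0.025,0,0.0015,0,0,0,0.001,0,0,0,0,0,0]

```text
time_s: 28.8
eef_pos: [0.5806, 0.2039, 0.0714]
tcp_rot: [0.569, 0.822, 0.0, -0.001]
ft_force: [0.5, 0.4, -0.1]
opening: 0.0237
grasp_force: 0.0
```

Call:
hand_motion:
  segments: [0,0,0,0,0,0,0,0,0,0,-0.01,0,0,0,-0.02,0,0,0,-0.03,0,0,0,-0.03,0,0,0,-0.02,0,0,0,0,0]
  aperture: 0.045

```text
time_s: 29.47
eef_pos: [0.5842, 0.205, 0.1886]
tcp_rot: [0.57, 0.822, 0.005, 0.002]
ft_force: [0.4, 0.7, 0.2]
opening: 0.045
grasp_force: 0.0
```

```bash
python3 - <<'E'
from h import *
lev()
S=vision.camera("side");T=vision.camera("top")
print("S",blobs(S,(5,110,30),(14,255,140),(300,230,375,300))[0]);print("T",blobs(T,(3,110,30),(16,255,200),(320,195,375,260))[0])
print("grip S",blobs(S,(0,150,70),(10,255,255),(312,200,335,240))[0])
E
```

```text
r 0.163 lever rad -0.037 [0.4 0.7 0.2]
S [(array([348.7, 273.5]), [343, 268, 13, 10, 76])]
T [(array([349.4, 213.4]), [342, 209, 15, 9, 50])]
grip S [(array([323.7, 216.7]), [321, 206, 7, 22, 132])]
```

The bottle is upright at the reader: side (348.7,273), top (349.4,213), as predicted for two places on. The grip is back at its rest pixel (323.7,216.7), and the arm is clear. Handing in.

Call:
hand_motion:
  segments: [0,0,0,0,0,0,0,0,0,0,0,0,0,0,0,0]

```text
time_s: 29.9
eef_pos: [0.5806, 0.2038, 0.1803]
tcp_rot: [0.57, 0.822, -0.0, -0.002]
ft_force: [0.2, -1.0, 0.5]
opening: 0.045
grasp_force: 0.0
```

```bash
python3 -c "
from cell import bot, vision, workorder
print(workorder.hand_in())"
```

```text
the job is handed in; nothing more can be done
None
```

The job is handed in after 29.9 s: the last camera check showed the dropper bottle upright in front of the reader and the lever at rest, the gripper was clear of everything, and nothing touched the beaker or the red-capped bottle; the judging result was not shown.

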